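# Park the scraps bowl, then hold the sprung caddy lid just short of balance

## Task

First slide the shallow bowl across the worktop, without lifting it, until it stands wholly on the round cork mat. Then raise the steel scraps caddy's lid by its wooden handle clearly past the balance point where its spring takes over, and ease it back to a few degrees short of that point (ten degrees at most), so that it would fall shut by itself once let go while I scrape the bowl out. Never let the lid fly open or drop, leave the other things alone, and finish while still holding the lid there: do not let go.

Things in the scene. Friction and masses are not known exactly. Their poses are not given: they have to be found in the camera images.
- bowl: The shallow round bowl to be slid: open, flared, 90 mm across its rim, 30 mm tall, foot about 60 mm across, rim wall from 16 to 30 mm high, about 90 g (varies). Origin: centre of its underside; z is up. It slides on the worktop when its rim is pushed low from the side.
- mat_disc: The round cork mat, flat on the worktop (1 mm, so thin that nothing catches on it), 130 mm in diameter, fixed. Origin: its centre, on the worktop.
- caddy: The steel scraps caddy, an open box 170 mm deep (its x), 190 mm wide (its y), walls 125 mm high, with a hinged lid; it is fixed to the worktop. Origin: centre of its underside; its x points from its front to its back, so the front and the lid's handle lie on its -x side.
- hinge (a point): The middle of the lid's hinge axis at the caddy's upper back edge: 85 mm behind the caddy's origin (its +x) and 131 mm above the worktop. The axis is parallel to the caddy's y.
- grip (a point): Centre of the lid's wooden handle: a round bar 50 mm long, 18 mm thick, parallel to the hinge, on a 16 mm wide neck at its middle, 35 mm before the lid's front edge, 211 mm from the hinge axis. Closed, it is level with the hinge; its height is 131 + 211 sin(angle) mm. Pinch it end to end from above, fingers closing parallel to the hinge; the bar can turn between the pads as the lid swings.
- lid (a joint): Opening angle of the lid (176 x 196 x 12 mm, 0.3 kg), rad: 0 closed and level, grows as the front rises, stop at 1.5. Balance point of its over-centre spring: 0.80 (46 degrees; handle centre 282 mm above the worktop). Below it the lid is driven shut, above it thrown open, by about 2 N m per rad away from it (at the handle: 6 N when shut, 0.9 N at 0.1 rad below balance).
- jar_honey: Bystander, to be left alone: glass jar with a screw lid, 66 mm across, 84 mm tall. Origin: centre of its underside.
- mug_1: Bystander, to be left alone: mug with one handle, 86 x 121 mm, 99 mm tall. Origin: centre of its underside.
- kitchen_timer: Bystander, to be left alone: wind-up timer, 67 mm across, 59 mm tall. Origin: centre of its underside.
- shaker_l: Bystander, to be left alone: shaker with a domed top, 44 mm across, 90 mm tall. Origin: centre of its underside.
- shaker_r: Bystander, to be left alone: shaker with a domed top, 44 mm across, 90 mm tall. Origin: centre of its underside.

How it is judged:
By the outcome, as a careful person would: the job done as asked, in the order asked, and still so for the second after the job is handed in, while the arm keeps its last pose, push and grip.
It also fails if it takes over 54 s, if anything falls off the work surface, if the arm or the gripper's body presses on something with over 40 N, if the wrist force passes 120 N, or if a joint passes its speed limit or range.

## Robot

A 6-joint arm with a two-finger parallel gripper is mounted at the origin on a cart in front of the work surface, level with it; the furniture and walls round the work are solid. World frame = base frame: x ahead of the robot, y to its left, z up, the work surface at z = 0. Lengths are in m, angles in rad, forces in N, time in s.
With the tool pointing down it reaches from about 0.35 to 0.975 m from the base axis. Payload 4.9 kg.
Tool frame: the origin (TCP) lies at the very end of the fingers, on their centre line; the grasp point (between the pads) lies 19 mm behind it (ctrl.grasp_offset is the distance from the TCP to the grasp point, in m); z points along the fingers, y is the line along which they close (so a half turn about z gives the same grasp; the last joint's range is limited). The gripper opens to 85 mm and grips with 20 to 120 N. Pads are 22 mm wide; open, the fingers measure 114 mm over their backs; the gripper's body (76 mm by 85 mm) begins 54 mm behind the grasp point. The pads swing forward as they close: fully open they stand 13 mm farther back than shut.
Start: joints at [-1.428, 0.053, 1.613, -0, 1.476, -0.119], TCP at [0.162, -0.604, 0.231] pointing down, gripper open.
Joint ranges: [-3.01, 3.01], [-1.01, 2.22], [0.06, 2.58], [-1.02, 4.17], [0.09, 2.62], [-3.14, 3.14]. Speed limits (rad/s): [2.57, 2.57, 3.14, 3.14, 3.14, 3.14].

## Interface

Orientations are given as a rotation vector (axis times angle).
In Python, from station import ctrl, optics gives the robot as it stands.
- The arm moves only by the shell command python3 -m handwheel 'ROWS' [OPENING] [FORCE]. ROWS is JSON, a list of rows, each an object of numbers: "tx", "ty", "tz": the shift along the tool's x, y, z in mm; "roll": the turn about the tool's z in rad. A call has 1 to 12 rows; each row shifts and turns the commanded pose from where the row before left it, along the tool's axes as they then stand; what a row does not reach is not made up. A row lasts 1/12 s, in which the tool goes at most 41.7 mm and 7.16 degrees, less where a joint would pass 70% of its speed; a pose out of reach is approached as far as the arm can. A call with a gripper value outside its range is refused whole. OPENING is the finger opening in mm, from 0 to 85.4, set as the call begins (- or left out, the last holds). The fingers move at their own pace and stop on an object; FORCE is the grip in N (left out, the last holds). Time passes only in rows, so rows that do not move let the fingers close. It gives the time, the measured TCP pose, the force, the opening and the grip force at its end, in the units of the state.
- ctrl.get_obs(): the state, without advancing time (a new reading comes with each control period).
- optics.get_image(name): name is "scene" or "top"; returns (picture, depth): 384x512x3 uint8, red, green, blue; 384x512 float32, m along the optical axis (not along the pixel's ray), 0 where there is no reading.
- optics.camera_params(name): a dict with "mtx" (3x3 intrinsics, pixels), "extrinsics" (4x4, takes a point from camera to world coordinates). Camera axes: x right, y down, z forward; pixel columns grow to the right and rows downward; lengths in m; the calibration is good to about 2 mm. A picture is of the moment at which its call begins. camera_params takes no time and is no camera call.
- ctrl.finish_job(): hands the job in; it is judged then, once.
The state is a dict: "t": time; "q": joint angles; "dq": joint speeds; "effort": joint torques, N m; "tool_pos": TCP position; "tool_rot": TCP orientation; "contact_force": force on the tool from outside, world axes, zero at the start; "wrist_torque": the same for the moment, N m; "opening": finger opening in m; "grip_force": force on a finger pad.
Only numpy, scipy, OpenCV 4.12 (cv2) and the standard library are available. Lean on these libraries where they do the work, as an engineer would, in place of code of your own. Each camera call takes 0.05 s, during which the arm holds its last target. There are 200 camera calls.

## Working session

There is one attempt and no reset: what is moved stays moved. The work goes in short steps, Python scripts to look and compute and a shell command to move; the robot and the scene stay as the last step left them, time stands still between calls to the robot, and variables do not carry over. Pictures are saved under pics/ and viewed, at most 10 in all, crops included, and the job is handed in when it is done.

```bash
mkdir -p pics; ls; python3 - <<'E'
from station import ctrl, optics
import cv2,numpy as np
for n in("scene","top"):
    im,d=optics.get_image(n); cv2.imwrite(f"pics/{n}0.png",im[:,:,::-1]); np.savez(f"{n}0.npz",im=im,d=d)
    p=optics.camera_params(n); print(n,np.round(p["mtx"],1).tolist(),np.round(p["extrinsics"],3).tolist())
o=ctrl.get_obs(); print(o, ctrl.grasp_offset)
E
```

```text
pics
scene [[415.3, 0.0, 255.3], [0.0, 415.3, 193.6], [0.0, 0.0, 1.0]] [[-0.625, -0.573, 0.53, -0.014], [-0.781, 0.476, -0.405, 0.514], [-0.02, -0.667, -0.745, 0.985], [0.0, 0.0, 0.0, 1.0]]
top [[351.2, 0.0, 250.9], [0.0, 351.2, 190.6], [0.0, 0.0, 1.0]] [[0.028, -0.995, 0.094, 0.461], [-1.0, -0.029, -0.009, 0.06], [0.011, -0.093, -0.996, 1.412], [0.0, 0.0, 0.0, 1.0]]
{'t': 0.1, 'q': array([-1.42799874e+00,  5.32519838e-02,  1.61416225e+00,  3.18739512e-06,
        1.47599175e+00, -1.19024224e-01]), 'dq': array([ 0.00113329, -0.00222662, -0.00282813,  0.00046501,  0.0005221 ,
       -0.00234925]), 'effort': array([ 3.05070471e-04, -3.94904387e+01, -3.71362996e+01, -2.30748556e-04,
        3.92031128e-03, -8.14605727e-06]), 'tool_pos': array([ 0.16168137, -0.60314225,  0.23020672]), 'tool_rot': array([-3.11291363e+00, -4.09857870e-01,  2.88568035e-05]), 'contact_force': array([-0.18068659, -0.01264362, -0.09404344]), 'wrist_torque': array([ 0.01443323, -0.05641817,  0.05001688]), 'grip_force': 0.0, 'opening': 0.08562476894659483} 0.0187
```

View pics/top0.png

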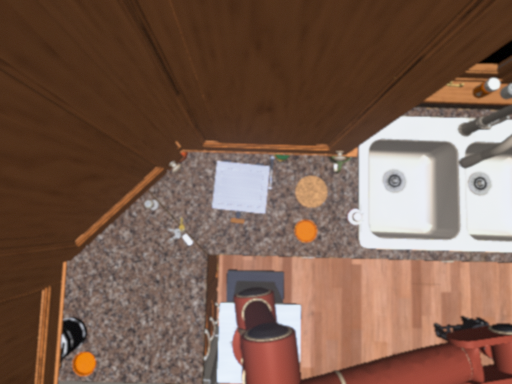

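View pics/scene0.png

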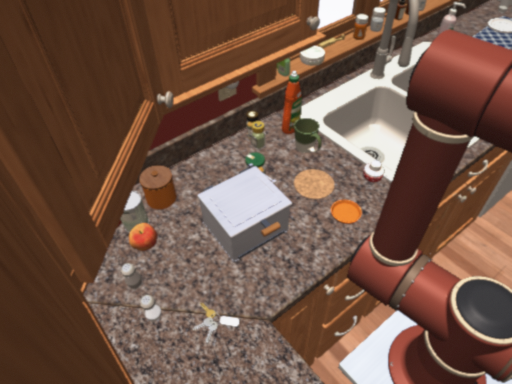

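The top view shows the bowl (orange) at (305,231), the mat at (311,191), the caddy lid at (241,187), and the orange handle at (237,221). The timer is at (355,216), and wall cabinets overhang the back. The scene view agrees: bowl (346,211), mat (314,184), handle (270,229), timer (373,170) and mug (306,130).

```bash
cat > h.py <<'E'
import cv2,numpy as np
from station import ctrl,optics
def ray(n,uv,z):
    p=optics.camera_params(n);K=p["mtx"];T=p["extrinsics"]
    r=T[:3,:3]@np.linalg.inv(K)@np.array([uv[0],uv[1],1.]);o=T[:3,3]
    return o+r*(z-o[2])/r[2]
def cloud(n,d):
    p=optics.camera_params(n);K=p["mtx"];T=p["extrinsics"]
    v,u=np.mgrid[:d.shape[0],:d.shape[1]]
    P=np.stack([(u-K[0,2])/K[0,0]*d,(v-K[1,2])/K[1,1]*d,d],-1)@T[:3,:3].T+T[:3,3]
    P[d==0]=np.nan
    return P
def blob(im,lo,hi,box):
    hsv=cv2.cvtColor(im,cv2.COLOR_RGB2HSV);m=cv2.inRange(hsv,np.array(lo),np.array(hi))
    k=np.zeros_like(m);x0,y0,x1,y1=box;k[y0:y1,x0:x1]=255;m&=k
    c=max(cv2.findContours(m,cv2.RETR_EXTERNAL,cv2.CHAIN_APPROX_NONE)[0],key=cv2.contourArea)
    return m,c
E
python3 - <<'E'
from h import *
np.set_printoptions(precision=4,suppress=True)
B={"top":dict(bowl=((5,200,150),(18,255,255),(285,215,325,250)),mat=((8,60,120),(22,190,255),(285,170,335,212)),handle=((5,120,80),(20,255,255),(222,212,252,230))),
"scene":dict(bowl=((5,200,150),(18,255,255),(320,190,370,235)),mat=((8,60,120),(22,190,255),(285,160,340,203)),handle=((5,120,80),(20,255,255),(250,215,290,242)))}
for n in B:
    f=np.load(f"{n}0.npz");P=cloud(n,f["d"])
    for k,(lo,hi,b) in B[n].items():
        m,c=blob(f["im"],lo,hi,b); e=cv2.fitEllipse(c)
        Q=P[m>0];z={"bowl":.03,"mat":.001,"handle":.131}[k]
        r=cv2.minAreaRect(c)
        W=np.array([ray(n,q[0],z)[:2] for q in c],np.float32);(cx,cy),rad=cv2.minEnclosingCircle(W)
        print(n,k,"ell",np.round(e[0],1),"world",ray(n,e[0],z),"encl",np.round([cx,cy,rad],4),"cloud med",np.nanmedian(Q,0),"zr",np.nanpercentile(Q[:,2],[5,95]),"rect",np.array([ray(n,q,z)[:2] for q in cv2.boxPoints(r)]).tolist() if k=="handle" else "")
    # lid plane
    zl=(P[...,2]>.122)&(P[...,2]<.15)&(P[...,0]>.35)&(P[...,0]<.95)&(abs(P[...,1]-.1)<.25)
    m=(zl*255).astype(np.uint8);m=cv2.morphologyEx(m,cv2.MORPH_OPEN,np.ones((5,5),np.uint8))
    c=max(cv2.findContours(m,0,1)[0],key=cv2.contourArea);mm=np.zeros_like(m);cv2.drawContours(mm,[c],-1,255,-1)
    Q=P[(mm>0)&zl]; r=cv2.minAreaRect(Q[:,:2].astype(np.float32));print(n,"lid",r,"z",np.median(Q[:,2]))
    # tall objects on counter
    m=((P[...,2]>.02)&(P[...,2]<.25)&(P[...,0]>.3)&(P[...,0]<1)&(abs(P[...,1])<.6)).astype(np.uint8)
    N,L,S,C=cv2.connectedComponentsWithStats(m)
    for i in range(1,N):
        if S[i,4]>30:
            Q=P[L==i];print(n,"obj px",np.round(C[i]),S[i,4],"min",Q.min(0),"max",Q.max(0))
E
```

```text
top bowl ell [305.5 230.6] world [ 0.4401 -0.17    0.03  ] encl [ 0.4398 -0.1697  0.0389] cloud med [ 0.4393 -0.1732  0.0127] zr [0.0067 0.0207] rect 
top mat ell [310.8 191.6] world [ 0.597  -0.1942  0.001 ] encl [ 0.5943 -0.1958  0.0738] cloud med [ 0.6    -0.1954 -0.0001] zr [-0.0054  0.0047] rect 
top handle ell [236.7 220.6] world [0.4708 0.0974 0.131 ] encl [0.4712 0.0964 0.022 ] cloud med [0.4698 0.0962 0.138 ] zr [0.1339 0.1415] rect [[0.4759853657342258, 0.11836876978760094], [0.4772243195460572, 0.07478982959005602], [0.4663669686856086, 0.07445996479141151], [0.4651332090656004, 0.11800440637334192]]
top lid ((0.5986614227294922, 0.0880599319934845), (0.19612205028533936, 0.1834256947040558), 85.91790008544922) z 0.13704324198737328
top obj px [184. 156.] 42 min [0.6957 0.3059 0.0251] max [0.7369 0.3396 0.0646]
top obj px [242. 186.] 2861 min [ 0.4624 -0.0903  0.0202] max [0.7353 0.1899 0.1463]
top obj px [338. 163.] 138 min [ 0.67   -0.3251  0.0203] max [ 0.7429 -0.2509  0.1028]
top obj px [151. 204.] 120 min [0.5067 0.4143 0.0258] max [0.5467 0.4517 0.0918]
top obj px [3
[... 828 characters left out ...]
25806093216), (0.2052491456270218, 0.22662122547626495), 85.93341827392578) z 0.13909969719814186
scene obj px [235. 118.] 10872 min [ 0.6692 -0.5998  0.02  ] max [0.9999 0.2695 0.239 ]
scene obj px [245. 208.] 5868 min [ 0.4627 -0.0972  0.02  ] max [0.7741 0.1913 0.1452]
scene obj px [374. 170.] 300 min [ 0.4675 -0.3944  0.0201] max [ 0.5339 -0.3312  0.063 ]
scene obj px [138. 224.] 1268 min [0.6951 0.2927 0.02  ] max [0.8483 0.3854 0.1141]
scene obj px [346. 209.] 214 min [ 0.3977 -0.215   0.02  ] max [ 0.4863 -0.1246  0.036 ]
scene obj px [131. 275.] 353 min [0.6153 0.4097 0.02  ] max [0.6518 0.4511 0.0933]
scene obj px [150. 307.] 377 min [0.505  0.4143 0.0203] max [0.5405 0.4569 0.0937]
```

```bash
python3 - <<'E'
from h import *
f=np.load("scene0.npz");im=f["im"][90:250,180:400];cv2.imwrite("pics/s0crop.png",cv2.resize(im[:,:,::-1],(770,560),interpolation=cv2.INTER_CUBIC))
E
```

```text
(no output)
```

View pics/s0crop.png

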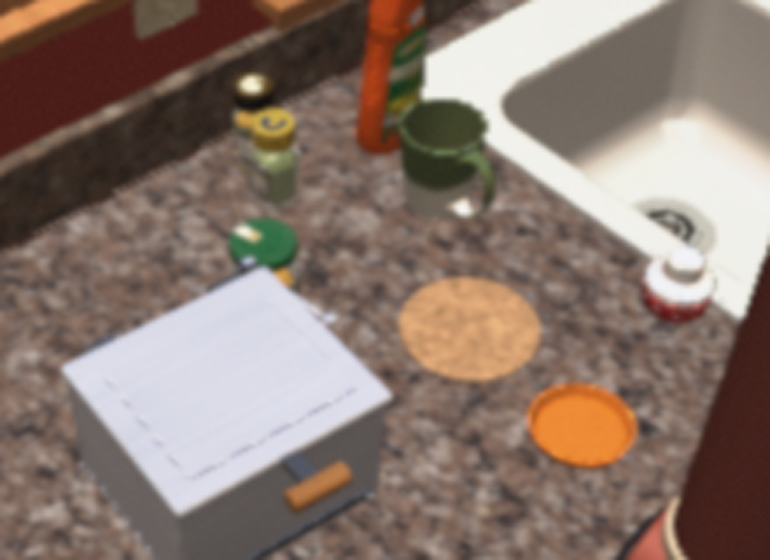

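```bash
R='{"tx":9.8,"ty":-33.5}'; python3 -m handwheel '[{"roll":0.102},{"roll":0.102},{"roll":0.102},{"roll":0.101},{"tx":9.8,"ty":-33.5},{"tx":9.8,"ty":-33.5},{"tx":9.8,"ty":-33.5},{"tx":9.8,"ty":-33.5},{"tx":9.8,"ty":-33.5},{"tx":9.8,"ty":-33.5},{"tx":9.8,"ty":-33.5}]' 50
python3 -m handwheel '[{"tx":9.8,"ty":-33.5},{"tx":9.8,"ty":-33.5},{"tx":9.8,"ty":-33.5},{"tx":9.8,"ty":-33.5},{"tx":9.8,"ty":-33.5},{"tx":9.8,"ty":-33.5},{"tx":9.8,"ty":-33.5},{}]'
cat >> h.py <<'E'
def to(x,y,z,yaw=None):
    from scipy.spatial.transform import Rotation as Ro
    o=ctrl.get_obs();R=Ro.from_rotvec(o["tool_rot"]).as_matrix()
    print("yaw x",np.degrees(np.arctan2(R[1,0],R[0,0])),"pos",np.round(o["tool_pos"],4),"F",np.round(o["contact_force"],1),"tool shift mm",np.round(R.T@(np.array([x,y,z])-o["tool_pos"])*1000,1),"t",o["t"],"op",o["opening"],"gf",o["grip_force"])
E
python3 -c "
from h import *
to(.365,-.159,.008)"
```

```text
yaw x 15.001255772723129 pos [ 0.1617 -0.6031  0.2302] F [-0.2 -0.  -0.1] tool shift mm [ 311.3 -376.   223. ] t 0.1 op 0.08562476894659483 gf 0.0$[0]: bad value
$[0]: bad value
```

```bash
python3 -m handwheel '[{"tx":0,"ty":0,"tz":0,"roll":0.102},{"tx":0,"ty":0,"tz":0,"roll":0.102},{"tx":0,"ty":0,"tz":0,"roll":0.102},{"tx":0,"ty":0,"tz":0,"roll":0.101}]' 50
python3 -c "
from h import *
to(.365,-.159,.008)"
```

```text
t: 0.43
tool_pos: [0.1617, -0.6033, 0.2305]
tool_rot: [-3.131, 0.236, 0.0]
contact_force: [0.5, -1.0, -0.1]
opening: 0.05
grip_force: 0.0
yaw x -8.60810233999257 pos [ 0.1617 -0.6033  0.2305] F [ 0.5 -1.  -0.1] tool shift mm [ 134.6 -469.5  223.1] t 0.4333 op 0.05004233055828494 gf 0.0
```

```bash
python3 -m handwheel '[{"tx":10,"ty":-34,"tz":0,"roll":0},{"tx":10,"ty":-34,"tz":0,"roll":0},{"tx":10,"ty":-34,"tz":0,"roll":0},{"tx":10,"ty":-34,"tz":0,"roll":0},{"tx":10,"ty":-34,"tz":0,"roll":0},{"tx":10,"ty":-34,"tz":0,"roll":0},{"tx":10,"ty":-34,"tz":0,"roll":0},{"tx":10,"ty":-34,"tz":0,"roll":0},{"tx":10,"ty":-34,"tz":0,"roll":0},{"tx":10,"ty":-34,"tz":0,"roll":0},{"tx":10,"ty":-34,"tz":0,"roll":0},{"tx":10,"ty":-34,"tz":0,"roll":0}]'
python3 -c "
from h import *
to(.365,-.159,.008)"
```

```text
t: 1.43
tool_pos: [0.3396, -0.2156, 0.2309]
tool_rot: [-3.133, 0.229, 0.0]
contact_force: [1.2, 0.3, 0.1]
opening: 0.05
grip_force: 0.0
yaw x -8.351769684896762 pos [ 0.3396 -0.2156  0.2309] F [1.2 0.3 0.1] tool shift mm [ 16.9 -59.6 222.9] t 1.4333 op 0.04998877787365355 gf 0.0
```

```bash
python3 -m handwheel '[{"tx":7,"ty":-30,"tz":0,"roll":0},{"tx":7,"ty":-31,"tz":0,"roll":0},{"tx":0,"ty":0,"tz":35,"roll":0},{"tx":0,"ty":0,"tz":35,"roll":0},{"tx":0,"ty":0,"tz":35,"roll":0},{"tx":0,"ty":0,"tz":35,"roll":0},{"tx":0,"ty":0,"tz":35,"roll":0},{"tx":0,"ty":0,"tz":25,"roll":0},{"tx":0,"ty":0,"tz":10,"roll":0},{"tx":0,"ty":0,"tz":0,"roll":0}]'
python3 - <<'E'
from h import *
to(.365,-.159,.008)
im,d=optics.get_image("top");cv2.imwrite("pics/t1.png",cv2.resize(im[130:290,180:400,::-1],(770,560)))
E
```

```text
t: 2.27
tool_pos: [0.3599, -0.1574, 0.0184]
tool_rot: [-3.13, 0.228, 0.009]
contact_force: [-0.6, 0.3, -0.0]
opening: 0.0496
grip_force: 0.0
yaw x -8.324104667432575 pos [ 0.3599 -0.1574  0.0184] F [-0.6  0.3 -0. ] tool shift mm [ 5.4  0.8 10.3] t 2.2667 op 0.04963876510762019 gf 0.0
```

View pics/t1.png

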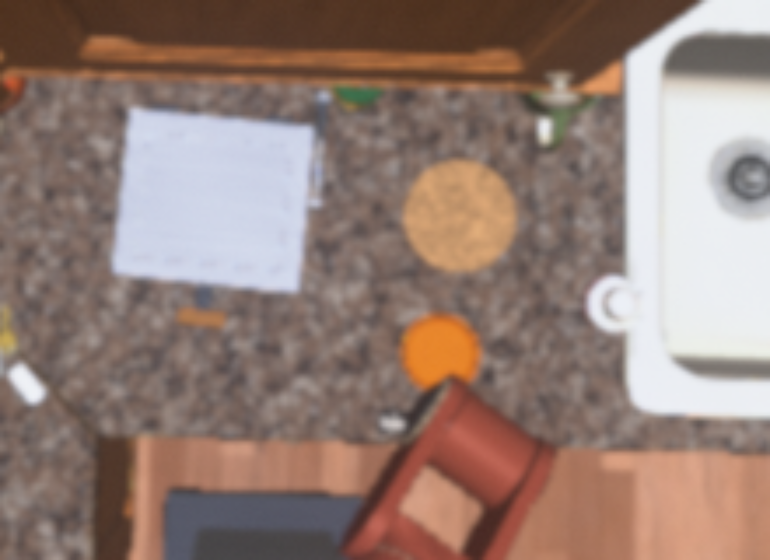

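The gripper stands just on the near side of the bowl, fingers straddling the push line toward the mat. I'll push slowly.

```bash
python3 -m handwheel '[{"tx":2,"ty":0,"tz":9,"roll":0},{"tx":0,"ty":0,"tz":0,"roll":0},{"tx":8,"ty":0,"tz":0,"roll":0},{"tx":8,"ty":0,"tz":0,"roll":0},{"tx":8,"ty":0,"tz":0,"roll":0},{"tx":8,"ty":0,"tz":0,"roll":0},{"tx":8,"ty":0,"tz":0,"roll":0},{"tx":8,"ty":0,"tz":0,"roll":0},{"tx":8,"ty":0,"tz":0,"roll":0},{"tx":8,"ty":0,"tz":0,"roll":0}]'
cat >> h.py <<'E'
def look(n="top"):
    im,d=optics.get_image(n);P=cloud(n,d)
    m,c=blob(im,(5,200,150),(18,255,255),(200,140,400,260) if n=="top" else (285,140,375,240))
    x,y,w,h=cv2.boundingRect(c);M=cv2.moments(c);e=(M["m10"]/M["m00"],M["m01"]/M["m00"])
    print(n,"bowl px",np.round(e,1),"wh",w,h,"world",np.round(ray(n,e,.02),4))
    return im,d
E
python3 - <<'E'
from h import *
to(.5495,-.1855,.008)
im,d=look("top")
im,d=look("scene")
f=np.load("top0.npz");P=cloud("top",f["d"]);print("cabinet edge pts",[np.round(P[v,u],3) for u in(240,290) for v in(100,130,148)])
E
```

```text
t: 3.15
tool_pos: [0.4284, -0.1686, 0.0122]
tool_rot: [-3.133, 0.228, 0.0]
contact_force: [-0.3, -0.7, 0.5]
opening: 0.0497
grip_force: 0.4
yaw x -8.311239847314996 pos [ 0.4284 -0.1686  0.0122] F [-0.3 -0.7  0.5] tool shift mm [122.3  -0.8   4.2] t 3.15 op 0.0496778953443085 gf 0.4054649288082146
top bowl px [302.9 217.5] wh 16 13 world [ 0.4915 -0.1608  0.02  ]
scene bowl px [331.2 196.3] wh 15 11 world [ 0.5148 -0.1834  0.02  ]
cabinet edge pts [array([0.652, 0.077, 0.88 ]), array([0.652, 0.08 , 0.705]), array([0.653, 0.083, 0.527]), array([ 0.652, -0.001,  0.887]), array([ 0.652, -0.022,  0.716]), array([ 0.655, -0.043,  0.538])]
```

```bash
python3 -m handwheel '[{"tx":8,"ty":0,"tz":0,"roll":0},{"tx":8,"ty":0,"tz":0,"roll":0},{"tx":8,"ty":0,"tz":0,"roll":0},{"tx":8,"ty":0,"tz":0,"roll":0},{"tx":8,"ty":0,"tz":0,"roll":0},{"tx":8,"ty":0,"tz":0,"roll":0},{"tx":8,"ty":0,"tz":0,"roll":0},{"tx":8,"ty":0,"tz":0,"roll":0},{"tx":8,"ty":0,"tz":0,"roll":0},{"tx":8,"ty":0,"tz":0,"roll":0},{"tx":6,"ty":0,"tz":0,"roll":0},{"tx":0,"ty":0,"tz":0,"roll":0}]'
python3 - <<'E'
from h import *
to(.5495,-.1855,.008)
im,d=look("top")
im,d=look("scene");cv2.imwrite("pics/s2.png",cv2.resize(im[110:270,230:450,::-1],(770,560)))
E
```

```text
t: 4.25
tool_pos: [0.514, -0.1814, 0.0127]
tool_rot: [3.133, -0.227, 0.002]
contact_force: [-0.6, 0.6, 0.4]
opening: 0.0501
grip_force: 0.0
yaw x -8.304449893808428 pos [ 0.514  -0.1814  0.0127] F [-0.6  0.6  0.4] tool shift mm [35.7 -1.1  4.7] t 4.25 op 0.05007822716652587 gf 0.0
top bowl px [304.9 194.8] wh 9 11 world [ 0.5816 -0.1676  0.02  ]
scene bowl px [313.1 179.6] wh 11 10 world [ 0.6017 -0.1901  0.02  ]
```

View pics/s2.png

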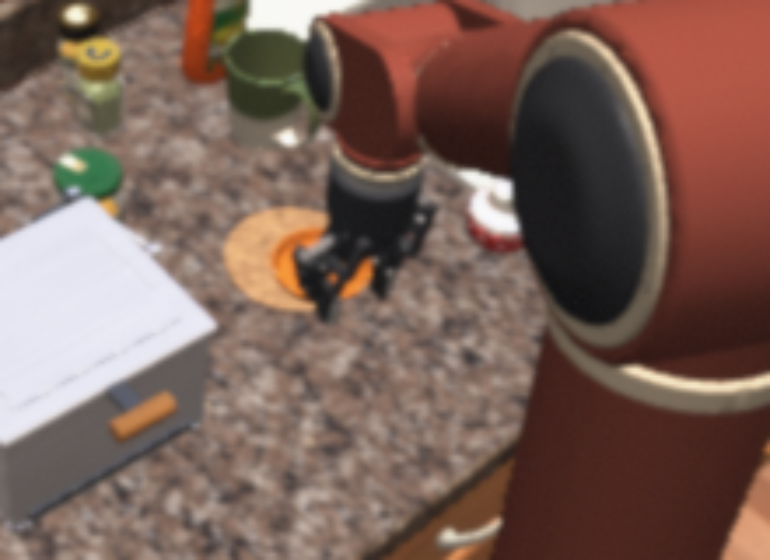

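The bowl, at crop (325,262), is already on the near part of the mat (centre about (285,258)). About 35 mm remains, so I'll push that, back off and check.

```bash
python3 -m handwheel '[{"tx":7,"ty":0,"tz":0,"roll":0},{"tx":7,"ty":0,"tz":0,"roll":0},{"tx":7,"ty":0,"tz":0,"roll":0},{"tx":7,"ty":0,"tz":0,"roll":0},{"tx":5,"ty":0,"tz":0,"roll":0},{"tx":0,"ty":0,"tz":0,"roll":0},{"tx":-20,"ty":0,"tz":0,"roll":0},{"tx":-30,"ty":0,"tz":0,"roll":0},{"tx":-30,"ty":0,"tz":-30,"roll":0},{"tx":-40,"ty":0,"tz":0,"roll":0},{"tx":-30,"ty":0,"tz":0,"roll":0},{"tx":0,"ty":0,"tz":0,"roll":0}]'
python3 - <<'E'
from h import *
to(.5495,-.1855,.008)
for n,b,mb in(("top",(270,160,350,240),(285,170,335,212)),("scene",(285,140,375,240),(285,160,340,203))):
    im,d=look(n);P=cloud(n,d);Q=P[(P[...,2]>.02)&(P[...,2]<.045)&(abs(P[...,0]-.6)<.09)&(abs(P[...,1]+.19)<.09)]
    print(Q.min(0),Q.max(0),len(Q))
    m,c=blob(im,(5,200,150),(18,255,255),b);e=cv2.fitEllipse(c);print(n,e,ray(n,e[0],.025))
cv2.imwrite("pics/s3.png",cv2.resize(im[110:270,230:450,::-1],(770,560)))
E
```

```text
t: 5.35
tool_pos: [0.392, -0.1619, 0.0397]
tool_rot: [-3.131, 0.229, 0.008]
contact_force: [0.1, 0.6, -0.4]
opening: 0.0501
grip_force: 0.0
yaw x -8.373854657794038 pos [ 0.392  -0.1619  0.0397] F [ 0.1  0.6 -0.4] tool shift mm [159.4   0.4  30.9] t 5.35 op 0.050109119857143766 gf 0.0
top bowl px [311.9 192.1] wh 19 19 world [ 0.5934 -0.1951  0.02  ]
[ 0.54943059 -0.27939274  0.02016865] [ 0.68662643 -0.1499609   0.04183354] 114
top ((311.868408203125, 192.0630340576172), (17.900081634521484, 18.432031631469727), 141.0235137939453) [ 0.59298279 -0.19423061  0.025     ]
scene bowl px [315.6 173.7] wh 25 13 world [ 0.6159 -0.2149  0.02  ]
[ 0.5511539  -0.27993722  0.02004381] [ 0.6842995  -0.14760641  0.04393969] 200
scene ((314.95135498046875, 179.78172302246094), (18.53272819519043, 23.756847381591797), 95.60070037841797) [ 0.59427826 -0.19045415  0.025     ]
```

View pics/s3.png

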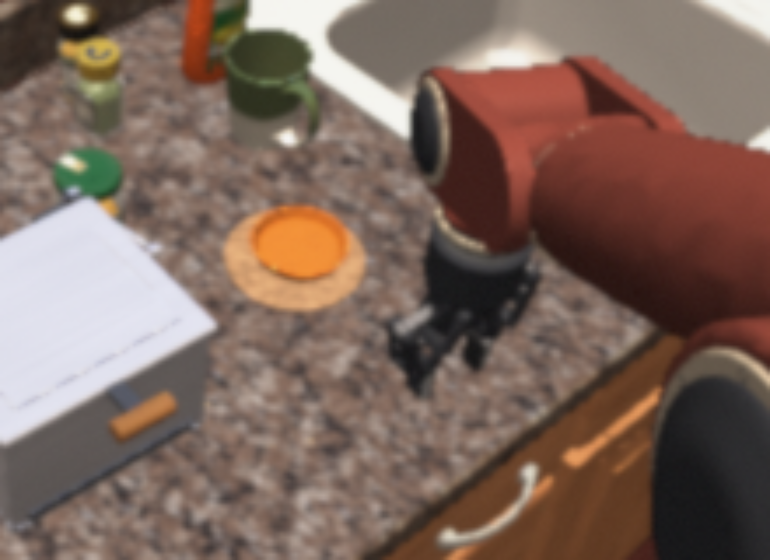

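The bowl now stands on the mat: its centre (about (.594,-.193)) is within 4 mm of the mat's. Next I move over the handle.

```bash
python3 -m handwheel '[{"tx":0,"ty":0,"tz":-40,"roll":-0.075},{"tx":0,"ty":0,"tz":-40,"roll":0},{"tx":0,"ty":0,"tz":-40,"roll":0},{"tx":0,"ty":0,"tz":-40,"roll":0},{"tx":9,"ty":-37,"tz":0,"roll":0},{"tx":9,"ty":-37,"tz":0,"roll":0},{"tx":9,"ty":-37,"tz":0,"roll":0},{"tx":9,"ty":-37,"tz":0,"roll":0},{"tx":9,"ty":-37,"tz":0,"roll":0},{"tx":9,"ty":-37,"tz":0,"roll":0},{"tx":7,"ty":-42,"tz":0,"roll":0},{"tx":0,"ty":0,"tz":0,"roll":0}]' 85
python3 - <<'E'
from h import *
to(.472,.097,.112)
E
```

```text
t: 6.45
tool_pos: [0.4785, 0.1003, 0.2026]
tool_rot: [-3.137, 0.098, -0.002]
contact_force: [-0.7, -0.5, 0.4]
opening: 0.085
grip_force: 0.0
yaw x -3.575162703204033 pos [0.4785 0.1003 0.2026] F [-0.7 -0.5  0.4] tool shift mm [-6.4  4.  90.6] t 6.45 op 0.08497731112307724 gf 0.0
```

```bash
python3 -m handwheel '[{"tx":-6,"ty":4,"tz":0,"roll":0.01},{"tx":0,"ty":0,"tz":20,"roll":0},{"tx":0,"ty":0,"tz":20,"roll":0},{"tx":0,"ty":0,"tz":20,"roll":0},{"tx":0,"ty":0,"tz":0,"roll":0}]'
python3 - <<'E'
from h import *
to(.472,.097,.108)
for n in("top","scene"):
    im,d=look(n)
    cv2.imwrite(f"pics/{n}4.png",cv2.resize((im[180:270,200:310] if n=="top" else im[165:275,200:350])[:,:,::-1],None,fx=5,fy=5))
a=cv2.imread("pics/top4.png");b=cv2.imread("pics/scene4.png")
h=max(a.shape[0],b.shape[0]);c=np.zeros((h,a.shape[1]+b.shape[1],3),np.uint8);c[:a.shape[0],:a.shape[1]]=a;c[:b.shape[0],a.shape[1]:]=b
cv2.imwrite("pics/both4.png",cv2.resize(c,(790,int(h*790/c.shape[1]))))
E
```

```text
t: 6.87
tool_pos: [0.4677, 0.0891, 0.1376]
tool_rot: [3.138, -0.129, -0.012]
contact_force: [-1.1, 0.1, -0.0]
opening: 0.085
grip_force: 0.0
yaw x -4.711154870127312 pos [0.4677 0.0891 0.1376] F [-1.1  0.1 -0. ] tool shift mm [ 3.9 -8.2 29.5] t 6.8667 op 0.08497212797591529 gf 0.0
top bowl px [311.8 192. ] wh 19 19 world [ 0.5936 -0.195   0.02  ]Traceback (most recent call last):
  File "<stdin>", line 4, in <module>
  File "h.py", line 24, in look
    m,c=blob(im,(5,200,150),(18,255,255),(200,140,400,260) if n=="top" else (285,140,375,240))
        ~~~~^^^^^^^^^^^^^^^^^^^^^^^^^^^^^^^^^^^^^^^^^^^^^^^^^^^^^^^^^^^^^^^^^^^^^^^^^^^^^^^^^^
  File "h.py", line 16, in blob
    c=max(cv2.findContours(m,cv2.RETR_EXTERNAL,cv2.CHAIN_APPROX_NONE)[0],key=cv2.contourArea)
ValueError: max() iterable argument is empty
```

```bash
python3 -m handwheel '[{"tx":4,"ty":-8,"tz":0,"roll":-0.01},{"tx":0,"ty":0,"tz":0,"roll":0},{"tx":0,"ty":0,"tz":0,"roll":0}]'
python3 - <<'E'
from h import *
to(.472,.097,.108)
im,d=optics.get_image("scene")
cv2.imwrite("pics/s4.png",cv2.resize(im[130:280,200:380,::-1],(720,600)))
E
```

```text
t: 7.22
tool_pos: [0.4762, 0.0983, 0.1435]
tool_rot: [-3.139, 0.11, -0.004]
contact_force: [-0.7, 0.3, -0.9]
opening: 0.085
grip_force: 0.0
yaw x -4.003395851839155 pos [0.4762 0.0983 0.1435] F [-0.7  0.3 -0.9] tool shift mm [-4.2  1.6 35.5] t 7.2167 op 0.08497362466872749 gf 0.0
```

View pics/s4.png

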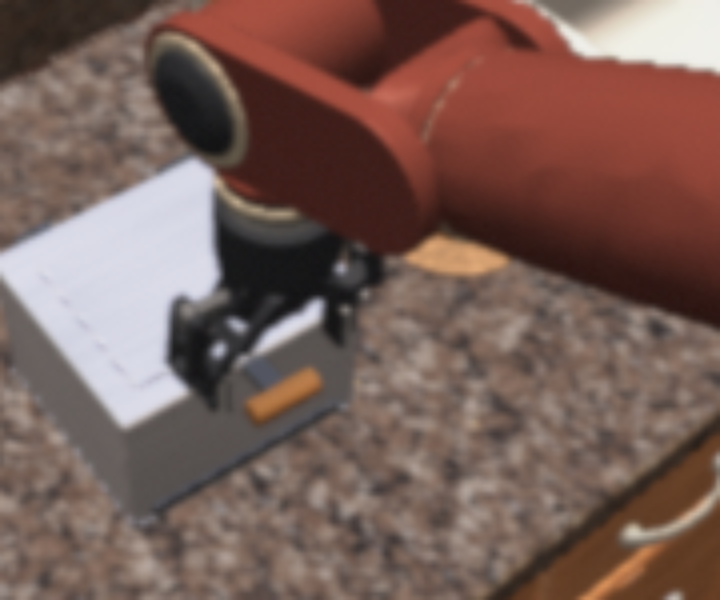

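The fingertips at (215,405) and (340,345) straddle the wooden bar at (285,395). I'll descend onto it and check the force.

```bash
python3 -m handwheel '[{"tx":-4,"ty":1,"tz":0,"roll":0},{"tx":0,"ty":0,"tz":9,"roll":0},{"tx":0,"ty":0,"tz":9,"roll":0},{"tx":0,"ty":0,"tz":9,"roll":0},{"tx":0,"ty":0,"tz":8,"roll":0},{"tx":0,"ty":0,"tz":0,"roll":0},{"tx":0,"ty":0,"tz":0,"roll":0},{"tx":0,"ty":0,"tz":0,"roll":0}]'
python3 -c "
from h import *
to(.472,.097,.108)"
```

```text
t: 7.93
tool_pos: [0.4709, 0.0974, 0.1067]
tool_rot: [3.14, -0.11, -0.0]
contact_force: [1.1, -0.6, 1.0]
opening: 0.0851
grip_force: 0.0
yaw x -4.020355435036262 pos [0.4709 0.0974 0.1067] F [ 1.1 -0.6  1. ] tool shift mm [ 1.1  0.3 -1.3] t 7.9333 op 0.08507649430215058 gf 0.0
```

```bash
python3 -m handwheel '[{"tx":0,"ty":0,"tz":0,"roll":0},{"tx":0,"ty":0,"tz":0,"roll":0},{"tx":0,"ty":0,"tz":0,"roll":0},{"tx":0,"ty":0,"tz":0,"roll":0},{"tx":0,"ty":0,"tz":0,"roll":0},{"tx":0,"ty":0,"tz":0,"roll":0},{"tx":0,"ty":0,"tz":0,"roll":0},{"tx":0,"ty":0,"tz":0,"roll":0}]' 30 40
python3 -c "
from h import *
to(.472,.097,.108)
for a in np.arange(0,1,.05): print(round(a,2),np.round([211*(1-np.cos(a)),211*np.sin(a)],1),end=' ')"
```

```text
t: 8.6
tool_pos: [0.4711, 0.0964, 0.1077]
tool_rot: [3.137, -0.11, 0.001]
contact_force: [-3.2, -4.6, 5.1]
opening: 0.0493
grip_force: 42.0
yaw x -4.00915548973501 pos [0.4711 0.0964 0.1077] F [-3.2 -4.6  5.1] tool shift mm [ 0.8 -0.7 -0.3] t 8.6 op 0.0493033890106191 gf 42.03731596469879
0.0 [0. 0.] 0.05 [ 0.3 10.5] 0.1 [ 1.1 21.1] 0.15 [ 2.4 31.5] 0.2 [ 4.2 41.9] 0.25 [ 6.6 52.2] 0.3 [ 9.4 62.4] 0.35 [12.8 72.4] 0.4 [16.7 82.2] 0.45 [21.  91.8] 0.5 [ 25.8 101.2] 0.55 [ 31.1 110.3] 0.6 [ 36.9 119.1] 0.65 [ 43.  127.7] 0.7 [ 49.6 135.9] 0.75 [ 56.6 143.8] 0.8 [ 64.  151.4] 0.85 [ 71.7 158.5] 0.9 [ 79.8 165.3] 0.95 [ 88.3 171.6]
```

```bash
python3 -m handwheel '[{"tx":0.1,"ty":0,"tz":-5.3,"roll":0},{"tx":0.2,"ty":0,"tz":-5.3,"roll":0},{"tx":0.3,"ty":0,"tz":-5.3,"roll":0},{"tx":0.5,"ty":0,"tz":-5.2,"roll":0},{"tx":0.6,"ty":0,"tz":-5.2,"roll":0},{"tx":0.7,"ty":0,"tz":-5.2,"roll":0},{"tx":0.9,"ty":0,"tz":-5.2,"roll":0},{"tx":0.9,"ty":0,"tz":-5.2,"roll":0},{"tx":1.2,"ty":0,"tz":-5.2,"roll":0},{"tx":1.2,"ty":0,"tz":-5.1,"roll":0},{"tx":0,"ty":0,"tz":0,"roll":0}]'
cat >> h.py <<'E'
def lid(z0=.1077,x0=.4711):
    o=ctrl.get_obs();p=o["tool_pos"];dz=p[2]-z0;dx=p[0]-x0
    print("ang from z",np.arcsin(dz/.211),"from x",np.arccos(1-dx/.211),"pos",np.round(p,4),"F",np.round(o["contact_force"],1),"tq",np.round(o["wrist_torque"],2),"gf",round(o["grip_force"],1),"op",round(o["opening"],4))
E
python3 - <<'E'
from h import *
lid()
im,d=optics.get_image("scene");P=cloud("scene",d)
# lid white front strip near handle: orange bar
m,c=blob(im,(5,120,80),(20,255,255),(240,150,300,250));Q=P[m>0];print(len(Q),np.nanmedian(Q,0))
cv2.imwrite("pics/s5.png",cv2.resize(im[120:270,200:380,::-1],(720,600)))
E
```

```text
t: 9.52
tool_pos: [0.4763, 0.096, 0.1578]
tool_rot: [3.137, -0.111, -0.005]
contact_force: [0.1, -5.3, -6.4]
opening: 0.0492
grip_force: 42.7
ang from z 0.23968814924922333 from x 0.22286657697640508 pos [0.4763 0.096  0.1578] F [ 0.1 -5.3 -6.4] tq [-0.69  0.28 -0.13] gf 42.7 op 0.0492
180 [0.47168344 0.10850249 0.18970818]
```

View pics/s5.png

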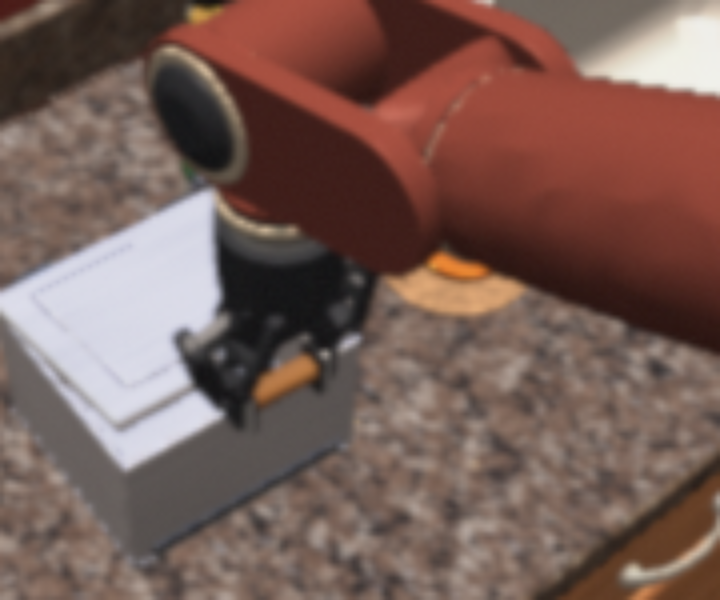

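The bar is held between the fingers at about (285,380), and the lid's front edge has risen clear of the box. I'll continue along the arc.

```bash
python3 -m handwheel '[{"tx":1.4,"ty":0,"tz":-5.1,"roll":0},{"tx":1.4,"ty":0,"tz":-5.1,"roll":0},{"tx":1.7,"ty":0,"tz":-5,"roll":0},{"tx":1.7,"ty":0,"tz":-5,"roll":0},{"tx":1.9,"ty":0,"tz":-4.9,"roll":0},{"tx":2,"ty":0,"tz":-4.9,"roll":0},{"tx":2.1,"ty":0,"tz":-4.8,"roll":0},{"tx":2.2,"ty":0,"tz":-4.8,"roll":0},{"tx":2.4,"ty":0,"tz":-4.7,"roll":0},{"tx":2.4,"ty":0,"tz":-4.7,"roll":0},{"tx":2.6,"ty":0,"tz":-4.6,"roll":0},{"tx":2.7,"ty":0,"tz":-4.5,"roll":0}]'
python3 -c "
from h import *
lid()"
```

```text
t: 10.57
tool_pos: [0.4998, 0.0942, 0.2152]
tool_rot: [3.137, -0.111, -0.011]
contact_force: [-3.0, -5.6, -3.4]
opening: 0.049
grip_force: 42.1
ang from z 0.5344286938603794 from x 0.5272437289421754 pos [0.4998 0.0942 0.2152] F [-3.  -5.6 -3.4] tq [-0.77  0.83 -0.08] gf 42.1 op 0.049
```

```bash
python3 -m handwheel '[{"tx":2.9,"ty":0,"tz":-4.4,"roll":0},{"tx":2.9,"ty":0,"tz":-4.4,"roll":0},{"tx":3,"ty":0,"tz":-4.3,"roll":0},{"tx":3.1,"ty":0,"tz":-4.3,"roll":0},{"tx":3.3,"ty":0,"tz":-4.1,"roll":0},{"tx":3.3,"ty":0,"tz":-4.1,"roll":0},{"tx":3.5,"ty":0,"tz":-4,"roll":0},{"tx":3.5,"ty":0,"tz":-3.9,"roll":0},{"tx":3.7,"ty":0,"tz":-3.8,"roll":0},{"tx":3.7,"ty":0,"tz":-3.8,"roll":0},{"tx":0,"ty":0,"tz":0,"roll":0},{"tx":0,"ty":0,"tz":0,"roll":0}]'
python3 -c "
from h import *
lid()"
```

```text
t: 11.57
tool_pos: [0.5339, 0.0917, 0.258]
tool_rot: [3.137, -0.111, -0.004]
contact_force: [-4.0, -6.5, 1.3]
opening: 0.0495
grip_force: 42.3
ang from z 0.792561669445462 from x 0.7923334817135397 pos [0.5339 0.0917 0.258 ] F [-4.  -6.5  1.3] tq [-0.88  0.7   0.02] gf 42.3 op 0.0495
```

Consistent at about 0.79. Next past balance to about 0.93, with a short pause.

```bash
python3 -m handwheel '[{"tx":2.5,"ty":0,"tz":-2.4,"roll":0},{"tx":2.6,"ty":0,"tz":-2.4,"roll":0},{"tx":2.6,"ty":0,"tz":-2.3,"roll":0},{"tx":2.7,"ty":0,"tz":-2.3,"roll":0},{"tx":2.7,"ty":0,"tz":-2.2,"roll":0},{"tx":2.7,"ty":0,"tz":-2.2,"roll":0},{"tx":2.8,"ty":0,"tz":-2.1,"roll":0},{"tx":2.8,"ty":0,"tz":-2.1,"roll":0},{"tx":2.9,"ty":0,"tz":-2,"roll":0},{"tx":0,"ty":0,"tz":0,"roll":0},{"tx":0,"ty":0,"tz":0,"roll":0},{"tx":0,"ty":0,"tz":0,"roll":0}]'
python3 - <<'E'
from h import *
lid()
im,d=optics.get_image("scene");P=cloud("scene",d)
np.savez("s6.npz",d=d,im=im)
m=(P[...,2]>.16)&(P[...,1]>.125)&(P[...,1]<.19)&(P[...,0]>.5)&(P[...,0]<.75)&(P[...,2]<.29)&(im.min(-1)>120)
Q=P[m];c,s=np.cos(np.radians(-4)),np.sin(np.radians(-4));X=Q[:,0]*c+Q[:,1]*s
k=np.polyfit(X,Q[:,2],1);print(len(Q),"lid slope angle",-np.arctan(k[0]),"resid",np.std(Q[:,2]-np.polyval(k,X)))
cv2.imwrite("pics/s6.png",cv2.resize(im[100:270,200:390,::-1],(670,600)))
E
```

```text
t: 12.57
tool_pos: [0.5585, 0.0899, 0.2786]
tool_rot: [3.137, -0.111, -0.002]
contact_force: [-2.4, -6.1, 1.7]
opening: 0.0491
grip_force: 42.7
ang from z 0.9440531231869563 from x 0.9449981938337524 pos [0.5585 0.0899 0.2786] F [-2.4 -6.1  1.7] tq [-0.87  0.63  0.06] gf 42.7 op 0.0491
137 lid slope angle 0.8643308603260805 resid 0.0049565704102403855
```

View pics/s6.png

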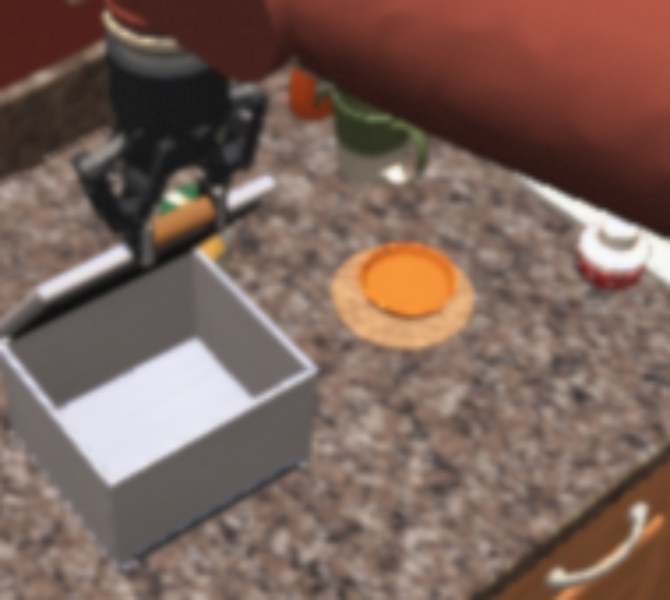

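The lid is nearly edge-on to the camera, its underside just showing. That fits about 0.94 rad, since the camera's line of sight to the hinge lies at about 0.87. I'll go slightly further to about 0.99 for a clear margin, then ease back to about 0.72.

```bash
python3 -m handwheel '[{"tx":2.6,"ty":0,"tz":-1.9,"roll":0},{"tx":2.6,"ty":0,"tz":-1.8,"roll":0},{"tx":2.6,"ty":0,"tz":-1.7,"roll":0},{"tx":0,"ty":0,"tz":0,"roll":0},{"tx":0,"ty":0,"tz":0,"roll":0},{"tx":0,"ty":0,"tz":0,"roll":0}]'
python3 -c "
from h import *
lid()"
python3 -m handwheel '[{"tx":-3.9,"ty":0,"tz":2.7,"roll":0},{"tx":-3.9,"ty":0,"tz":2.8,"roll":0},{"tx":-3.8,"ty":0,"tz":2.8,"roll":0},{"tx":-3.8,"ty":0,"tz":2.9,"roll":0},{"tx":-3.6,"ty":0,"tz":3,"roll":0},{"tx":-3.6,"ty":0,"tz":3.1,"roll":0},{"tx":-3.6,"ty":0,"tz":3.1,"roll":0},{"tx":-3.5,"ty":0,"tz":3.2,"roll":0},{"tx":0,"ty":0,"tz":0,"roll":0},{"tx":0,"ty":0,"tz":0,"roll":0}]'
python3 -c "
from h import *
lid()"
```

```text
t: 13.12
tool_pos: [0.5664, 0.0893, 0.284]
tool_rot: [3.137, -0.112, -0.002]
contact_force: [-1.0, -5.9, 1.9]
opening: 0.0496
grip_force: 42.7
ang from z 0.9889428588432111 from x 0.9901528401886511 pos [0.5664 0.0893 0.284 ] F [-1.  -5.9  1.9] tq [-0.88  0.62 -0.  ] gf 42.7 op 0.0496
t: 13.95
tool_pos: [0.5376, 0.0914, 0.2609]
tool_rot: [3.137, -0.112, 0.004]
contact_force: [-0.3, -5.8, 1.5]
opening: 0.0495
grip_force: 42.7
ang from z 0.8126755387190092 from x 0.8164710666745943 pos [0.5376 0.0914 0.2609] F [-0.3 -5.8  1.5] tq [-1.   -0.32 -0.04] gf 42.7 op 0.0495
```

```bash
python3 -m handwheel '[{"tx":-3.1,"ty":0,"tz":3,"roll":0},{"tx":-3,"ty":0,"tz":3.1,"roll":0},{"tx":-3,"ty":0,"tz":3.1,"roll":0},{"tx":-3,"ty":0,"tz":3.2,"roll":0},{"tx":-2.8,"ty":0,"tz":3.2,"roll":0},{"tx":0,"ty":0,"tz":0,"roll":0},{"tx":0,"ty":0,"tz":0,"roll":0},{"tx":0,"ty":0,"tz":0,"roll":0},{"tx":0,"ty":0,"tz":0,"roll":0},{"tx":0,"ty":0,"tz":0,"roll":0},{"tx":0,"ty":0,"tz":0,"roll":0}]'
python3 - <<'E'
from h import *
lid()
im,d=optics.get_image("scene");P=cloud("scene",d)
m,c=blob(im,(5,120,80),(20,255,255),(225,130,275,200));Q=P[m>0];print("handle",len(Q),np.nanmedian(Q,0),np.nanpercentile(Q[:,2],[10,90]))
im2,d2=optics.get_image("top");P=cloud("top",d2);g=im2.min(-1)>140
c,s=np.cos(np.radians(4)),-np.sin(np.radians(4))
for nm,D,I in(("scene",d,im),("top",d2,im2)):
    P=cloud(nm,D);X=(P[...,0]-.6825)*c+(P[...,1]-.082)*s;Y=-(P[...,0]-.6825)*s+(P[...,1]-.082)*c
    m=(X>-.16)&(X<-.02)&(abs(Y)>.06)&(abs(Y)<.09)&(P[...,2]>.14)&(P[...,2]<.29)
    if m.sum()>10:
        k=np.polyfit(X[m],P[...,2][m],1);r=P[...,2][m]-np.polyval(k,X[m]);print(nm,m.sum(),"angle",-np.arctan(k[0]),"off",k[1],"std",r.std())
cv2.imwrite("pics/s7.png",cv2.resize(im[100:270,200:390,::-1],(670,600)))
E
```

```text
t: 14.87
tool_pos: [0.5225, 0.0926, 0.245]
tool_rot: [3.137, -0.111, 0.002]
contact_force: [-1.1, -6.1, 0.4]
opening: 0.0493
grip_force: 42.5
ang from z 0.7084457028664861 from x 0.7131858145412984 pos [0.5225 0.0926 0.245 ] F [-1.1 -6.1  0.4] tq [-0.9  -0.13  0.05] gf 42.5 op 0.0493
handle 114 [0.51647914 0.09185555 0.27398486] [0.26869407 0.27602498]
scene 242 angle 0.612738366790598 off 0.1511219082055008 std 0.005173986467210708
top 375 angle 0.6772507317296337 off 0.14074842172147556 std 0.0028090065793067278
```

View pics/s7.png

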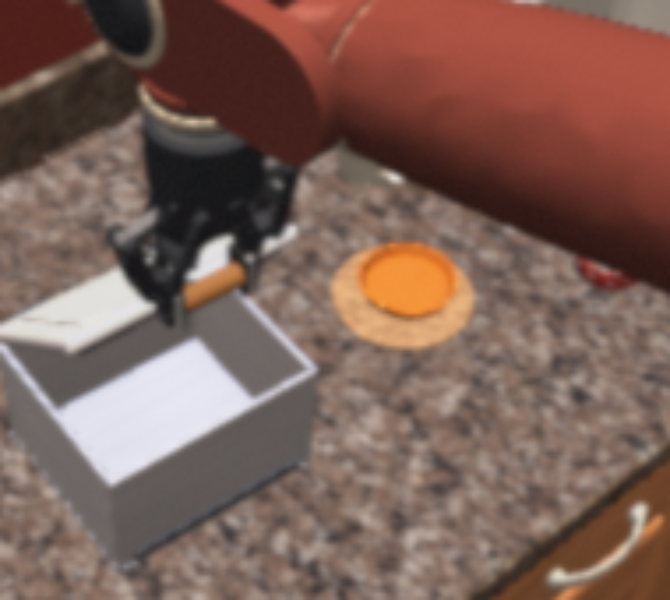

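The image shows the lid part-open with the bar held at (215,287) and the bowl on the mat. The handle height gives an angle of 0.706, the arm's position 0.71 and top depth 0.68, all within 10 degrees below balance. I'm handing in.

```bash
python3 -c "
from station import ctrl
print(ctrl.finish_job())"
```

```text
the job is handed in; nothing more can be done
None
```

The job is handed in at about 15 s: the bowl is within about 4 mm of the mat's centre, and the lid was raised to about 0.99 rad, then eased back and held at about 0.71 rad, roughly 5° short of balance.

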